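# Put the building set away at the toy-shop play table

### The job

Put the wooden building set away: first sweep the three loose hubs into the sorting tray with the hand brush, without touching them with your fingers, and stand the brush back on the table, on its bristles and clear of the tray. Then draw the rod out of the building board, start it in the empty tube of the rod rack and push it fully home, as deep as the rods in the other two tubes. Leave the other toys where they are.

Things in the scene. Friction and masses are not known exactly. Their poses are not given: they have to be found in the camera images.
- tray: Fixed plywood sorting tray, 266 (x) by 180 (y) mm, open at the front, its own -y side. Origin: centre of its underside, on the table. Floor 3 mm thick; side and back walls 45 mm high, 8 mm thick (inside 250 mm wide, y = -90 at the mouth to +82 mm). A bevelled lip slopes from the table at y = -110 up to the floor at y = -90 mm, so pieces slide in.
- brush: Loose block hand brush, brown wood with dark stiff bristles (rigid), 200 mm long (own x), 44 wide (y), 82 high, 220 g, standing on its bristles. Origin: centre of its underside. Bristles 190 by 32 mm up to z = 42; wooden back z = 40 to 56; on it a grip rib 120 mm long (x), 24 wide (y), z = 56 to 82 mm.
- brush_grip (a point): Centre of the brush's grip rib, 70 mm above the bristle tips; take it across its 24 mm width.
- hub0: Loose wooden hub of the building set, a flat disc 60 mm across and 26 mm thick with rod holes, about 50 g, lying flat. Origin: centre of its underside.
- hub1: Loose wooden hub of the building set, a flat disc 60 mm across and 26 mm thick with rod holes, about 50 g, lying flat. Origin: centre of its underside.
- hub2: Loose wooden hub of the building set, a flat disc 60 mm across and 26 mm thick with rod holes, about 50 g, lying flat. Origin: centre of its underside.
- board: Building board of brown wood, screwed to the table, 90 (x) by 130 (y) by 30 mm, with six holes 13 mm wide and 24 mm deep. Origin: centre of its underside. The rod stands in the hole at (-20, 0) mm.
- rod: Loose thin wooden rod, 12 mm in diameter and 130 mm long, 14 g, lower end chamfered to 6 mm across. Origin: centre of its lower end; z along the rod. At the start it stands upright in the board, 106 mm of it above the board's top (lower end 6 mm, upper end 136 mm above the table).
- tube0: The empty one of three fixed clear tubes on square wooden feet (50 by 50 by 24 mm) in a row on the rod rack; the order in the row varies. Origin: centre of the foot's underside, 10 mm above the table. Tube 22 mm wide outside (27 mm at the mouth's rubber grommet), 16 mm inside; mouth at z = 125, floor at z = 10 mm, so 115 mm deep.
- tube0_mouth (a point): Centre of the empty tube's mouth, 135 mm above the table. The four rubber lips of its grommet close to 10 mm and grip a rod with about 4 to 8 N of drag as it moves: it stays where it is left and has to be pushed. A rod that is fully down stands 15 mm out of the mouth.
- tube1: Tube like tube0 that already holds its rod, fixed, fully down (rod top 150 mm above the table). Origin as for tube0.
- tube2: The other tube that already holds its rod, as tube1.
- rack: Fixed wooden base plate of the rod rack, 262 (x) by 70 (y) by 10 mm, under the three tubes, which stand at x = -78, 0 and 78 mm. Origin: centre of its underside.
- train: Loose toy train engine, about 60 by 110 by 85 mm, a bystander.
- stacker: Loose ring stacker, 84 mm wide, 104 mm high, a bystander.
- car: Loose small wooden car, 85 by 54 by 48 mm, a bystander.
- pencilcup: Loose cup with pencils, 74 mm wide, about 170 mm high, a bystander.
- cardgame: Loose small boxed game, 70 by 100 by 30 mm, a bystander.
Mind the look-alikes: they are no part of the job. Leave any green or pink look-alike of the hub1 alone.

How it is judged:
On the way, in this order (a step that is already met when the one before it is completed fails the run):
1. all three hubs lie in the tray (x of hub0 in the frame of tray between -0.12 and 0.12 m and y of hub0 in the frame of tray between -0.075 and 0.08 m and z of each of hub0, hub1, hub2 in the frame of tray below 0.04 m and x of hub1 in the frame of tray between -0.12 and 0.12 m and y of hub1 in the frame of tray between -0.075 and 0.08 m and x of hub2 in the frame of tray between -0.12 and 0.12 m and y of hub2 in the frame of tray between -0.075 and 0.08 m), for 0.2 s.
2. the brush stands on the table on its bristles, let go, clear of the tray (height (world z) of brush below 0.006 m and angle between brush's own z axis and vertical below 0.1 rad and horizontal distance between brush and tray above 0.13 m and contact force between the fingers and brush below 0.1 N), for 0.2 s.
3. the rod stands in the mouth of the empty tube (horizontal distance between rod and tube0 below 0.006 m and z of rod in the frame of tube0 below 0.105 m and angle between rod's own z axis and vertical below 0.12 rad), for 0.1 s.
4. the rod is fully home in the tube (horizontal distance between rod and tube0 below 0.005 m and z of rod in the frame of tube0 below 0.014 m and angle between rod's own z axis and vertical below 0.06 rad), for 0.2 s.
At the end, for the whole second after the job is handed in: Three hubs rest in the tray, centres over 15 mm behind its mouth; brush stands on the table (tilt under 0.1 rad, within 6 mm of it), its centre over 130 mm from the tray's; rod upright in the formerly empty tube, lower end within 4 mm of its floor; all released, at rest (all of step 1 and all of step 2 and all of step 4 and linear speed of each of hub0, hub1, hub2, brush, rod below 0.02 m/s); the robot touches nothing.
It fails at once if the fingers touch a hub (contact force between the fingers and hub0 above 0.5 N or contact force between the fingers and hub1 above 0.5 N or contact force between the fingers and hub2 above 0.5 N).
It fails at once if another toy (train, stacker, car, pencil cup or small boxed game) is pushed more than 30 mm from its place (distance of any of train, stacker, car, pencilcup, cardgame from where it was at the start of the episode above 0.03 m).
It also fails if it takes over 64 s, if anything falls off the work surface, if the arm or the gripper's body presses on something with over 40 N, if the wrist force passes 120 N, or if a joint passes its speed limit or range.

### The arm

A 6-joint arm with a two-finger parallel gripper is mounted at the origin on the work surface. World frame = base frame: x ahead of the robot, y to its left, z up, the work surface at z = 0. Lengths are in m, angles in rad, forces in N, time in s.
With the tool pointing down it reaches from about 0.25 to 0.775 m from the base axis. Payload 4 kg.
Tool frame: the origin (TCP) lies on the mounting face of the last link; the fingertips stand 199 mm ahead of it and the grasp point (between the pads) lies 180 mm ahead of it (env.grasp_offset is the distance from the TCP to the grasp point, in m); z points along the fingers, y is the line along which they close (so a half turn about z gives the same grasp; the last joint's range is limited). The gripper opens to 94 mm and grips with 3 to 60 N. Pads are 16 mm wide; open, the fingers measure 119 mm over their backs; the gripper's body (75 mm by 177 mm) begins 78 mm behind the grasp point.
Start: joints at [1.139, 0.087, 1.371, -0, 1.684, -0.103], TCP at [0.178, 0.521, 0.405] pointing down, gripper open.
Joint ranges: [-3.1, 3.1], [-0.76, 2.03], [0.27, 2.55], [-1.08, 4.22], [0.17, 2.65], [-2.57, 2.57]. Speed limits (rad/s): [2.79, 2.79, 3.14, 3.14, 3.14, 3.14].

### API

Orientations are given as a unit quaternion [x, y, z, w].
In Python, from station import env gives the robot as it stands.
- The arm moves only by the tool arm_command, never from a script. Its argument "deltas" is a list of rows, each an object of numbers: "claw": the closure, from 0 (fully open) to 1 (shut); "dx", "dy", "dz": the shift along the tool's x, y, z in cm; "rx", "ry", "rz": the turn, a rotation vector about the tool's x, y, z in rad. In form: [{"claw": .., "dx": .., "dy": .., "dz": .., "rx": .., "ry": .., "rz": ..}, ...]. A call has 1 to 5 rows; each row is the pose to reach, as a shift and turn from the pose commanded when the call began, along the tool's axes at that moment; what a row does not reach only later rows make up. A row lasts 1/8 s, in which the tool goes at most 62.5 mm and 10.7 degrees, less where a joint would pass 70% of its speed; a pose out of reach is approached as far as the arm can. A call with a gripper value outside its range is refused whole. The fingers move at their own pace and stop on an object; "grip_force" is the grip in N (left out, the last holds). Time passes only in rows, so rows that repeat a pose let the fingers close. It gives the time, the measured TCP pose, the force, the opening and the grip force at its end, in the units of the state.
- env.state(): the state, without advancing time (a new reading comes with each control period).
- env.grab_frame(name): name is "scene" or "top"; returns the picture (400x640x3 uint8, red, green, blue); there is no depth.
- env.calibration(name): a dict with "mtx" (3x3 intrinsics, pixels), "k1" (the pictures are not rectified: a ray, as slopes to the right and down, at radius r is drawn at 1 + k1 r^2 times it, then the intrinsics apply), "view" (4x4, takes a point from world to camera coordinates). Camera axes: x right, y up, looking along -z (the intrinsics and any distortion apply to the point x, -y, -z); pixel columns grow to the right and rows downward; lengths in m; the calibration is good to about 2 mm. A picture is of the moment at which its call begins. calibration takes no time and is no camera call.
- env.hand_in(): hands the job in; it is judged then, once.
The state is a dict: "time_s": time; "joints": joint angles; "joint_velocities": joint speeds; "joint_efforts": joint torques, N m; "ee_pos": TCP position; "eef_rot": TCP orientation; "force": force on the tool from outside, world axes, zero at the start; "moment": the same for the moment, N m; "gripper_width": finger opening in m; "grasp_force": force on a finger pad.
Only numpy, scipy, OpenCV 4.12 (cv2) and the standard library are available. Lean on these libraries where they do the work, as an engineer would, in place of code of your own. Each camera call takes 0.05 s, during which the arm holds its last target. There are 200 camera calls.

## Working session

There is one attempt and no reset: what is moved stays moved. The work goes in short steps, Python scripts to look and compute and a tool call to move; the robot and the scene stay as the last step left them, time stands still between calls to the robot, and variables do not carry over. Pictures are saved under pics/ and viewed, at most 10 in all, crops included, and the job is handed in when it is done.

Besides the shell and the picture viewer there is one more tool, called after "Call:" as name(argument=value, ...), one argument or row to a line, values as JSON. arm_command: Moves the arm, as the interface text tells. Its arguments: {"type":"object","properties":{"deltas":{"type":"array","items":{"type":"object","properties":{"claw":{"type":"number"},"dx":{"type":"number"},"dy":{"type":"number"},"dz":{"type":"number"},"rx":{"type":"number"},"ry":{"type":"number"},"rz":{"type":"number"}}}},"grip_force":{"type":"number"}},"required":["deltas"]}

```bash
mkdir -p pics; python3 - <<'E'
from station import env
import cv2
for n in("scene","top"):
    f=env.grab_frame(n); cv2.imwrite(f"pics/{n}0.png",f[:,:,::-1]); c=env.calibration(n); print(n,c)
s=env.state();print(s['ee_pos'],s['eef_rot'],s['gripper_width'],s['time_s'])
E
```

```text
scene {'mtx': array([[401.84595216,   0.        , 319.24239428],
       [  0.        , 401.84595216, 197.03777598],
       [  0.        ,   0.        ,   1.        ]]), 'k1': -0.01994081004188748, 'view': array([[-0.85081855,  0.52542402,  0.00611492,  0.43060604],
       [-0.28769197, -0.4755343 ,  0.83132452,  0.04621276],
       [ 0.43970573,  0.70554711,  0.55575367, -1.25747697],
       [ 0.        ,  0.        ,  0.        ,  1.        ]])}
top {'mtx': array([[491.44441461,   0.        , 316.87649504],
       [  0.        , 491.44441461, 205.62100766],
       [  0.        ,   0.        ,   1.        ]]), 'k1': -0.10621069233317383, 'view': array([[-0.01398244, -0.99977046,  0.01623356, -0.00556034],
       [ 0.99238733, -0.0118888 ,  0.12258073, -0.50861326],
       [-0.12235959,  0.01782396,  0.99232577, -1.40056402],
       [ 0.        ,  0.        ,  0.        ,  1.        ]])}
[0.17757245 0.52044608 0.403621  ] [ 1.63677766e-01  9.86513358e-01 -9.52207396e-04 -2.76564751e-04] 0.09422880102501992 0.1
```

View pics/scene0.png

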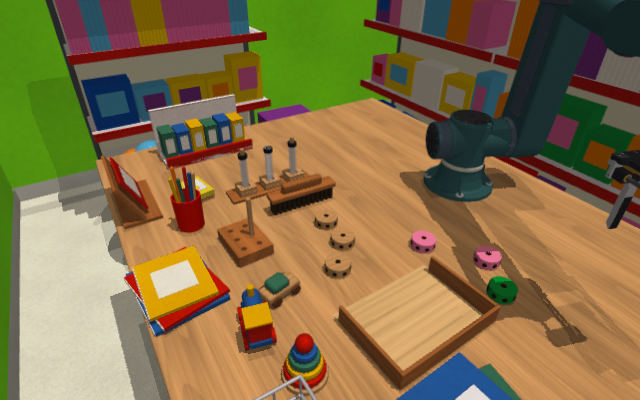

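View pics/top0.png

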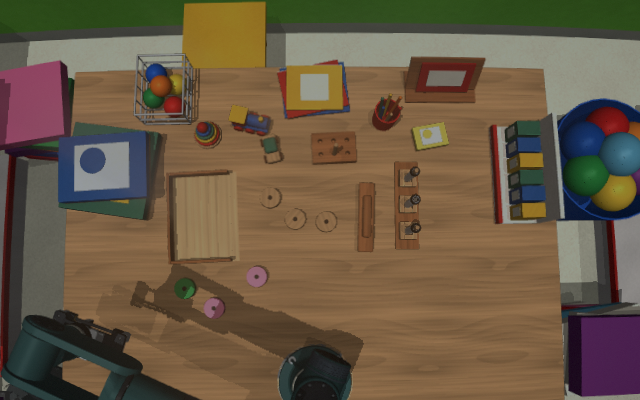

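The scene view shows the hubs at (326,219), (343,239) and (338,267), the brush at (300,195), the rack tubes at (243,155), (268,150) and (292,145), the rod at (249,215) and the tray at (418,320). In the top view the hubs are at (270,197), (295,218) and (326,221), the brush at (366,217), the rack at (407,205), the rod board at (334,148) and the tray at (204,215).

Things that could be confused:
- **Hubs:** the wooden ones at top (270,197), (295,218) and (326,221) are wanted. The pink ones at (257,276) and (214,308) and the green one at (185,288) are decoys.
- **Tubes:** any of the three could be the empty one, so I'll check a close crop.

```bash
cat > h.py <<'E'
import numpy as np, cv2
from station import env
C={}
def cal(n):
    if n not in C: C[n]=env.calibration(n)
    return C[n]
def ray(n,u,v):
    c=cal(n);K=c['mtx'];D=np.array([c['k1'],0,0,0,0.])
    p=cv2.undistortPoints(np.array([[[u,v]]],float),K,D)[0,0]
    R=c['view'][:3,:3];t=c['view'][:3,3]
    return -R.T@t, R.T@np.array([p[0],-p[1],-1])
def onz(n,u,v,z):
    o,d=ray(n,u,v); return (o+d*(z-o[2])/d[2]).round(4)
def two(a,b):
    (o1,d1),(o2,d2)=ray("top",*a),ray("scene",*b)
    A=np.stack([d1,-d2],1);s=np.linalg.lstsq(A,o2-o1,rcond=None)[0]
    p,q=o1+s[0]*d1,o2+s[1]*d2
    return ((p+q)/2).round(4),np.linalg.norm(p-q).round(4)
def proj(n,P):
    c=cal(n);p=c['view'][:3,:3]@np.array(P)+c['view'][:3,3];x,y=p[0]/-p[2],-p[1]/-p[2]
    k=1+c['k1']*(x*x+y*y);K=c['mtx'];return (np.array([K[0,0]*x*k+K[0,2],K[1,1]*y*k+K[1,2]])).round(1)
E
python3 - <<'E'
import cv2
t=cv2.imread("pics/top0.png");s=cv2.imread("pics/scene0.png")
cv2.imwrite("pics/topc.png",cv2.resize(t[125:275,235:435],None,fx=4,fy=4,interpolation=cv2.INTER_CUBIC))
cv2.imwrite("pics/scc.png",cv2.resize(s[130:270,215:345],None,fx=4.2,fy=4.2,interpolation=cv2.INTER_CUBIC))
E
```

```text
(no output)
```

View pics/topc.png

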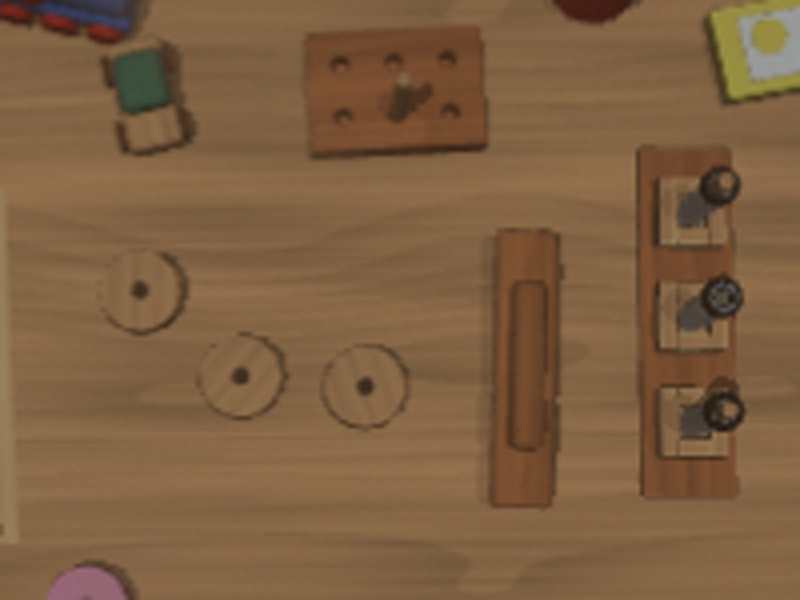

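View pics/scc.png

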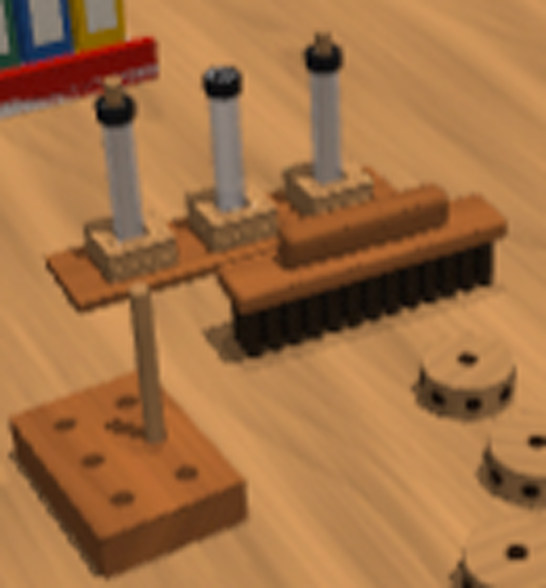

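The top crop shows hub holes at crop (140,290), (241,376) and (365,386), the brush back corners at (497,229), (559,232), (552,507) and (490,505), and the rod top at (402,76). In the scene crop, the outer tubes show rod tips and the middle tube's mouth at crop (222,75) has none, so the middle tube is tube0.

```bash
python3 - <<'E'
from h import *
T=lambda x,y:(235+x/4,125+y/4); S=lambda x,y:(215+x/4.2,130+y/4.2)
for n,p in dict(h0=(140,290),h1=(241,376),h2=(365,386)).items(): print(n,onz("top",*T(*p),.026))
b=np.array([onz("top",*T(*p),.056) for p in[(497,229),(559,232),(552,507),(490,505)]]);print("brush",b,b.mean(0))
r=np.array([onz("top",*T(*p),.082) for p in[(513,282),(546,282),(544,450),(511,450)]]);print("rib",r.mean(0))
print("mouth",two(T(724,297),S(222,75)),onz("top",*T(724,297),.135),onz("scene",*S(222,76),.135))
print("tubes",onz("top",*T(726,182),.15),onz("top",*T(724,411),.15))
rk=np.array([onz("top",*T(*p),.01) for p in[(638,147),(731,148),(738,496),(642,497)]]);print("rack",rk,rk.mean(0))
print("rod",two(T(402,76),S(141,288)),onz("top",*T(402,76),.136),onz("scene",*S(141,290),.136))
bd=np.array([onz("top",*T(*p),.03) for p in[(305,33),(481,27),(487,147),(309,155)]]);print("board",bd,bd.mean(0))
# tray
t=cv2.imread("pics/top0.png");cv2.imwrite("pics/tray.png",cv2.resize(t[160:275,160:250],None,fx=5,fy=5,interpolation=cv2.INTER_CUBIC))
s=env.state();print(s['force'],s['moment'])
E
```

```text
h0 [0.5348 0.1247 0.026 ]
h1 [0.4706 0.0513 0.026 ]
h2 [ 0.4622 -0.0389  0.026 ]
brush [[ 0.572  -0.135   0.056 ]
 [ 0.5693 -0.1799  0.056 ]
 [ 0.3715 -0.1694  0.056 ]
 [ 0.3736 -0.1252  0.056 ]] [ 0.4716   -0.152375  0.056   ]
rib [ 0.47005 -0.15205  0.082  ]
mouth (array([ 0.5094, -0.281 ,  0.131 ]), np.float64(0.0026)) [ 0.51   -0.2808  0.135 ] [ 0.5124 -0.2711  0.135 ]
tubes [ 0.5868 -0.2821  0.15  ] [ 0.431  -0.2745  0.15  ]
rack [[ 0.6413 -0.248   0.01  ]
 [ 0.6401 -0.3187  0.01  ]
 [ 0.3785 -0.3137  0.01  ]
 [ 0.379  -0.2422  0.01  ]] [ 0.509725 -0.28065   0.01    ]
rod (array([ 0.6641, -0.0629,  0.1344]), np.float64(0.0042)) [ 0.6656 -0.0639  0.136 ] [ 0.6642 -0.0571  0.136 ]
board [[ 7.259e-01  1.500e-03  3.000e-02]
 [ 7.294e-01 -1.298e-01  3.000e-02]
 [ 6.380e-01 -1.320e-01  3.000e-02]
 [ 6.332e-01 -3.000e-04  3.000e-02]] [ 0.681625 -0.06515   0.03    ]
[0.05438552 0.01189747 0.30027902] [0.0277202  0.05197305 0.0375087 ]
```

View pics/tray.png

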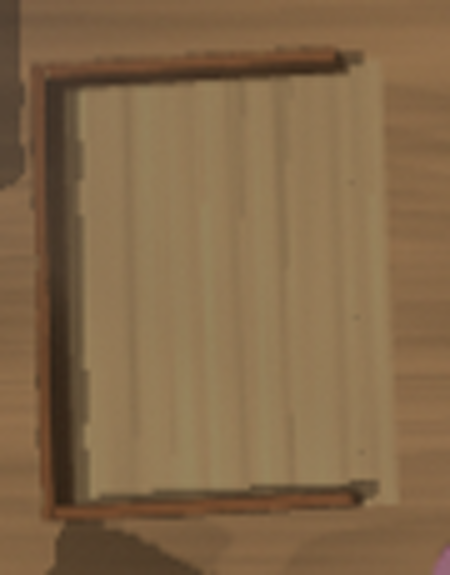

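```bash
python3 - <<'E'
from h import *
P=lambda x,y:(160+x/5,160+y/5)
c=np.array([onz("top",*P(*p),.045) for p in[(32,66),(335,48),(357,506),(47,518)]]);print(c,c.mean(0))
l=np.array([onz("top",*P(*p),.0) for p in[(383,62),(398,503)]]);print(l,l.mean(0))
s=env.state()
from scipy.spatial.transform import Rotation as R
print(R.from_quat(s['eef_rot']).as_matrix().round(4))
E
```

```text
[[0.6077 0.4271 0.045 ]
 [0.6158 0.2486 0.045 ]
 [0.3501 0.234  0.045 ]
 [0.3447 0.4126 0.045 ]] [0.479575 0.330575 0.045   ]
[[0.6158 0.2271 0.    ]
 [0.3522 0.2169 0.    ]] [0.484 0.222 0.   ]
[[-9.464e-01  3.229e-01 -9.000e-04]
 [ 3.229e-01  9.464e-01 -1.800e-03]
 [ 2.000e-04 -2.000e-03 -1.000e+00]]
```

Call:
arm_command(
  deltas=[
    {"claw":0,"dx":-4.1,"dy":-4.5,"rz":-0.11},
    {"claw":0,"dx":-8.2,"dy":-9,"rz":-0.22},
    {"claw":0,"dx":-12.3,"dy":-13.5,"rz":-0.329},
    {"claw":0,"dx":-16.4,"dy":-18,"rz":-0.329},
    {"claw":0,"dx":-20.6,"dy":-22.6,"rz":-0.329},
  ],
)

```text
validation failed for argument at $.de...
```

Call:
arm_command(
  deltas=[
    {"claw":0,"dx":-2.4,"dy":-5.6},
    {"claw":0,"dx":-4.8,"dy":-11.2},
    {"claw":0,"dx":-7.2,"dy":-16.8},
    {"claw":0,"dx":-9.6,"dy":-22.4},
    {"claw":0,"dx":-12,"dy":-28},
  ],
)

```text
validation failed for argument at $.de...
```

Call:
arm_command(
  deltas=[
    {"claw":0,"dx":-4.1,"dy":-4.5,"dz":0,"rx":0,"ry":0,"rz":-0.11},
    {"claw":0,"dx":-8.2,"dy":-9,"dz":0,"rx":0,"ry":0,"rz":-0.22},
    {"claw":0,"dx":-12.3,"dy":-13.5,"dz":0,"rx":0,"ry":0,"rz":-0.329},
    {"claw":0,"dx":-16.4,"dy":-18,"dz":0,"rx":0,"ry":0,"rz":-0.329},
    {"claw":0,"dx":-20.6,"dy":-22.6,"dz":0,"rx":0,"ry":0,"rz":-0.329},
  ],
)

```text
time_s: 0.72
ee_pos: [0.2997, 0.2383, 0.4043]
eef_rot: [-0.001, 1.0, -0.0, 0.0]
force: [1.9, 0.2, -0.2]
gripper_width: 0.0936
grasp_force: 0.0
```

Call:
arm_command(
  deltas=[
    {"claw":0,"dx":-2.4,"dy":-5.6,"dz":0,"rx":0,"ry":0,"rz":0},
    {"claw":0,"dx":-4.8,"dy":-11.2,"dz":0,"rx":0,"ry":0,"rz":0.05},
    {"claw":0,"dx":-7.2,"dy":-16.8,"dz":0,"rx":0,"ry":0,"rz":0.05},
    {"claw":0,"dx":-9.6,"dy":-22.4,"dz":0,"rx":0,"ry":0,"rz":0.05},
    {"claw":0,"dx":-12,"dy":-28,"dz":0,"rx":0,"ry":0,"rz":0.05},
  ],
)

```text
time_s: 1.35
ee_pos: [0.4198, -0.0419, 0.4044]
eef_rot: [0.025, 1.0, 0.0, 0.0]
force: [0.6, 0.2, -0.7]
gripper_width: 0.094
grasp_force: 0.0
```

```bash
cat >> h.py <<'E'
from scipy.spatial.transform import Rotation as Ro
def go(x,y,z,yaw=None):
    "deltas (cm, rad) to put TCP at x,y,z; yaw = world angle of tool y minus 90 deg"
    s=env.state();R=Ro.from_quat(s['eef_rot']).as_matrix();d=R.T@(np.array([x,y,z])-s['ee_pos'])*100
    cur=np.arctan2(R[1,1],R[0,1])-np.pi/2
    print("t",round(s['time_s'],2),"pos",np.round(s['ee_pos'],4),"d",d.round(2),"rz",None if yaw is None else round(-(yaw-cur),3),"yaw",round(cur,3),"F",np.round(s['force'],1),"w",s['gripper_width'].__round__(4))
E
python3 -c "
from h import *
go(.470,-.152,.30,-.051)"
```

```text
t 1.35 pos [ 0.4198 -0.0419  0.4044] d [ -5.56 -10.75  10.44] rz 0.001 yaw -0.05 F [ 0.6  0.2 -0.7] w 0.094
```

Call:
arm_command(
  deltas=[
    {"claw":0,"dx":-2.8,"dy":-5.4,"dz":0,"rx":0,"ry":0,"rz":0},
    {"claw":0,"dx":-5.6,"dy":-10.75,"dz":0,"rx":0,"ry":0,"rz":0},
    {"claw":0,"dx":-5.6,"dy":-10.75,"dz":5,"rx":0,"ry":0,"rz":0},
    {"claw":0,"dx":-5.6,"dy":-10.75,"dz":10,"rx":0,"ry":0,"rz":0},
    {"claw":0,"dx":-5.6,"dy":-10.75,"dz":10.5,"rx":0,"ry":0,"rz":0},
  ],
)

```text
time_s: 1.98
ee_pos: [0.4688, -0.1496, 0.2949]
eef_rot: [0.025, 1.0, 0.002, -0.005]
force: [0.1, 0.3, 0.7]
gripper_width: 0.0943
grasp_force: 0.0
```

```bash
python3 - <<'E'
from h import *
go(.470,-.152,.259,-.051)
f=env.grab_frame("scene")[:,:,::-1]
cv2.imwrite("pics/s1.png",cv2.resize(f[100:260,210:400],None,fx=3.5,fy=3.5,interpolation=cv2.INTER_CUBIC))
E
```

```text
t 1.98 pos [ 0.4688 -0.1496  0.2949] d [-0.17 -0.25  3.59] rz 0.001 yaw -0.05 F [0.1 0.3 0.7] w 0.0943
```

View pics/s1.png

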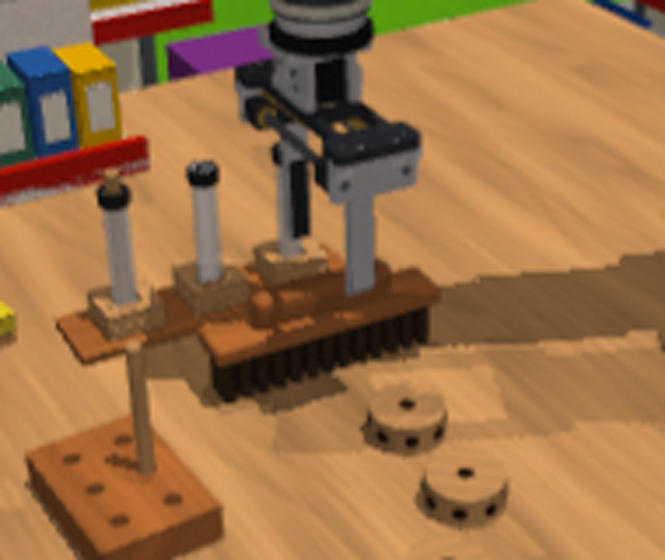

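The crop shows the open fingers astride the brush rib: front finger at crop (360,240), rib at (340,285), and the gripper body clear of the tubes. Next I descend and close.

Call:
arm_command(
  deltas=[
    {"claw":0,"dx":-0.1,"dy":0,"dz":2,"rx":0,"ry":0,"rz":0},
    {"claw":0,"dx":-0.1,"dy":0,"dz":3.5,"rx":0,"ry":0,"rz":0},
    {"claw":0.9,"dx":-0.1,"dy":0,"dz":3.5,"rx":0,"ry":0,"rz":0},
    {"claw":0.9,"dx":-0.1,"dy":0,"dz":3.5,"rx":0,"ry":0,"rz":0},
    {"claw":0.9,"dx":-0.1,"dy":0,"dz":3.5,"rx":0,"ry":0,"rz":0},
  ],
  grip_force=45,
)

```text
time_s: 2.65
ee_pos: [0.4715, -0.1501, 0.2658]
eef_rot: [0.025, 1.0, -0.0, 0.001]
force: [-0.3, 0.5, -0.3]
gripper_width: 0.0672
grasp_force: 0.0
```

Call:
arm_command(
  deltas=[
    {"claw":0.9,"dx":0,"dy":0,"dz":0,"rx":0,"ry":0,"rz":0},
    {"claw":0.9,"dx":0,"dy":0,"dz":0,"rx":0,"ry":0,"rz":0},
    {"claw":0.9,"dx":0,"dy":0,"dz":0,"rx":0,"ry":0,"rz":0},
  ],
)

```text
time_s: 3.02
ee_pos: [0.4712, -0.1501, 0.2647]
eef_rot: [0.025, 1.0, 0.0, 0.0]
force: [0.1, -0.2, -0.2]
gripper_width: 0.0375
grasp_force: 0.0
```

Call:
arm_command(
  deltas=[
    {"claw":0.9,"dx":0,"dy":0,"dz":0.5,"rx":0,"ry":0,"rz":0},
    {"claw":0.9,"dx":0,"dy":0,"dz":0.5,"rx":0,"ry":0,"rz":0},
    {"claw":0.9,"dx":0,"dy":0,"dz":0.5,"rx":0,"ry":0,"rz":0},
    {"claw":0.9,"dx":0,"dy":0,"dz":0.5,"rx":0,"ry":0,"rz":0},
  ],
)

```text
time_s: 3.52
ee_pos: [0.4711, -0.15, 0.2592]
eef_rot: [0.025, 1.0, 0.0, -0.0]
force: [-0.7, -0.3, -1.7]
gripper_width: 0.0238
grasp_force: 44.7
```

Call:
arm_command(
  deltas=[
    {"claw":0.9,"dx":0,"dy":0,"dz":-0.7,"rx":0,"ry":0,"rz":0},
    {"claw":0.9,"dx":-1.3,"dy":1,"dz":-0.7,"rx":0,"ry":0,"rz":-0.05},
    {"claw":0.9,"dx":-1.3,"dy":2.5,"dz":-0.7,"rx":0,"ry":0,"rz":-0.05},
    {"claw":0.9,"dx":-1.3,"dy":5,"dz":-0.7,"rx":0,"ry":0,"rz":-0.05},
    {"claw":0.9,"dx":-1.3,"dy":7.5,"dz":-0.7,"rx":0,"ry":0,"rz":-0.05},
  ],
)

```text
time_s: 4.15
ee_pos: [0.488, -0.0742, 0.2665]
eef_rot: [-0.0, 1.0, 0.0, -0.0]
force: [0.4, -0.4, -1.7]
gripper_width: 0.0242
grasp_force: 44.7
```

```bash
python3 - <<'E'
from h import *
go(.486,.245,.266,.05)
f=env.grab_frame("scene")[:,:,::-1]
cv2.imwrite("pics/s2.png",f[100:400,200:600])
E
```

```text
t 4.15 pos [ 0.488  -0.0742  0.2665] d [ 0.17 31.92  0.06] rz -0.049 yaw 0.001 F [ 0.4 -0.4 -1.7] w 0.0242
```

View pics/s2.png

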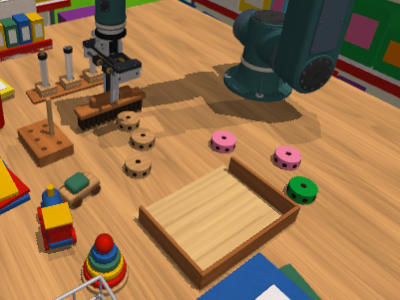

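The picture shows the brush lifted at crop (110,110), just behind the three hubs at (128,120), (143,138) and (138,162), with the lane to the tray mouth free. Sweeping now.

Call:
arm_command(
  deltas=[
    {"claw":0.9,"dx":0,"dy":2.5,"dz":0,"rx":0,"ry":0,"rz":0},
    {"claw":0.9,"dx":0,"dy":5,"dz":0,"rx":0,"ry":0,"rz":0},
    {"claw":0.9,"dx":0,"dy":7.5,"dz":0,"rx":0,"ry":0,"rz":0},
    {"claw":0.9,"dx":0,"dy":10,"dz":0,"rx":0,"ry":0,"rz":0},
    {"claw":0.9,"dx":0,"dy":12.5,"dz":0,"rx":0,"ry":0,"rz":0},
  ],
)

```text
time_s: 4.82
ee_pos: [0.4876, 0.0505, 0.2665]
eef_rot: [-0.001, 1.0, -0.0, -0.0]
force: [0.7, -1.2, -2.0]
gripper_width: 0.0238
grasp_force: 44.7
```

Call:
arm_command(
  deltas=[
    {"claw":0.9,"dx":0,"dy":2.5,"dz":0,"rx":0,"ry":0,"rz":0},
    {"claw":0.9,"dx":0,"dy":5,"dz":0,"rx":0,"ry":0,"rz":0},
    {"claw":0.9,"dx":0,"dy":7,"dz":0,"rx":0,"ry":0,"rz":-0.02},
    {"claw":0.9,"dx":0,"dy":9,"dz":0,"rx":0,"ry":0,"rz":-0.035},
    {"claw":0.9,"dx":0,"dy":11,"dz":0,"rx":0,"ry":0,"rz":-0.05},
  ],
)

```text
time_s: 5.45
ee_pos: [0.4876, 0.1602, 0.2666]
eef_rot: [-0.026, 1.0, -0.001, -0.0]
force: [-0.2, -1.9, -2.0]
gripper_width: 0.0234
grasp_force: 44.7
```

```bash
python3 - <<'E'
from h import *
go(.486,.245,.266,.05)
f=env.grab_frame("scene")[:,:,::-1]
cv2.imwrite("pics/s3.png",f[100:400,200:600])
E
```

```text
t 5.45 pos [0.4876 0.1602 0.2666] d [-0.28  8.48  0.04] rz 0.002 yaw 0.052 F [-0.2 -1.9 -2. ] w 0.0234
```

View pics/s3.png

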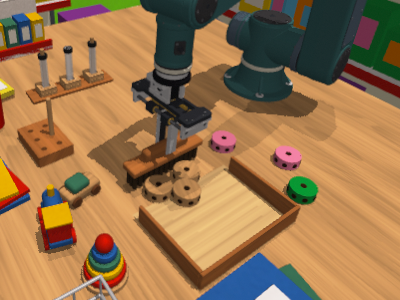

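The hubs are at crop (157,187), (186,190) and (185,172), ahead of the brush at the tray mouth. I'll check the leftmost hub against the tray's left wall, at crop (142,210).

```bash
python3 - <<'E'
from h import *
for p in[(157,187),(186,188),(184,170)]: 
    w=onz("scene",200+p[0],100+p[1],.028);d=w[:2]-np.array([.480,.331]);print(w,"tray",d@[.9987,.05],d@[-.05,.9987])
E
```

```text
[0.5459 0.2162 0.028 ] tray 0.06007433000000007 -0.11794576000000002
[0.4953 0.2505 0.028 ] tray 0.011255110000000035 -0.08116035000000002
[0.4645 0.2062 0.028 ] tray -0.02171984999999996 -0.12386276000000003
```

Call:
arm_command(
  deltas=[
    {"claw":0.9,"dx":0,"dy":2,"dz":0,"rx":0,"ry":0,"rz":0},
    {"claw":0.9,"dx":0,"dy":4,"dz":0,"rx":0,"ry":0,"rz":0},
    {"claw":0.9,"dx":0,"dy":6,"dz":0,"rx":0,"ry":0,"rz":0},
    {"claw":0.9,"dx":0,"dy":7.5,"dz":0,"rx":0,"ry":0,"rz":0},
    {"claw":0.9,"dx":0,"dy":8.8,"dz":0,"rx":0,"ry":0,"rz":0},
  ],
)

```text
time_s: 6.12
ee_pos: [0.4833, 0.2479, 0.2666]
eef_rot: [-0.025, 1.0, -0.0, -0.0]
force: [0.3, -0.9, -2.1]
gripper_width: 0.0239
grasp_force: 44.7
```

Call:
arm_command(
  deltas=[
    {"claw":0.9,"dx":0,"dy":0,"dz":0,"rx":0,"ry":0,"rz":0},
    {"claw":0.9,"dx":0,"dy":-2,"dz":0,"rx":0,"ry":0,"rz":0},
    {"claw":0.9,"dx":0,"dy":-5,"dz":0,"rx":0,"ry":0,"rz":0},
    {"claw":0.9,"dx":0,"dy":-10,"dz":0,"rx":0,"ry":0,"rz":0},
    {"claw":0.9,"dx":0,"dy":-16,"dz":0,"rx":0,"ry":0,"rz":0},
  ],
)

```text
time_s: 6.75
ee_pos: [0.4911, 0.0848, 0.2668]
eef_rot: [-0.025, 1.0, -0.0, 0.0]
force: [-0.0, -0.5, -1.6]
gripper_width: 0.0237
grasp_force: 44.7
```

```bash
python3 - <<'E'
from h import *
go(.486,.0,.259,.0)
f=env.grab_frame("scene")[:,:,::-1]
cv2.imwrite("pics/s4.png",f[100:400,200:600])
E
```

```text
t 6.75 pos [0.4911 0.0848 0.2668] d [ 0.94 -8.44  0.78] rz 0.051 yaw 0.051 F [-0.  -0.5 -1.6] w 0.0237
```

View pics/s4.png

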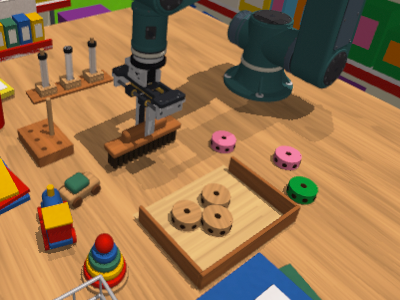

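All three hubs lie in the tray, at crop (186,214), (215,194) and (217,219), and the brush is clear of them. I'll set the brush down at y≈0.

Call:
arm_command(
  deltas=[
    {"claw":0.9,"dx":0.4,"dy":-4.2,"dz":0,"rx":0,"ry":0,"rz":0.05},
    {"claw":0.9,"dx":0.9,"dy":-8.4,"dz":0,"rx":0,"ry":0,"rz":0.05},
    {"claw":0.9,"dx":0.9,"dy":-8.4,"dz":0.4,"rx":0,"ry":0,"rz":0.05},
    {"claw":0.9,"dx":0.9,"dy":-8.4,"dz":0.7,"rx":0,"ry":0,"rz":0.05},
    {"claw":0.9,"dx":0.9,"dy":-8.4,"dz":0.75,"rx":0,"ry":0,"rz":0.05},
  ],
)

```text
time_s: 7.42
ee_pos: [0.4865, 0.0034, 0.2588]
eef_rot: [-0.0, 1.0, 0.0, -0.0]
force: [-0.7, -0.0, -2.3]
gripper_width: 0.0237
grasp_force: 44.7
```

```bash
python3 - <<'E'
from h import *
go(.486,.0,.259,.0)
for p in[(186,213),(215,192),(217,217)]: 
    w=onz("scene",200+p[0],100+p[1],.029);d=w[:2]-np.array([.480,.331]);print("tray",d@[.9987,.05],d@[-.05,.9987])
E
```

```text
t 7.42 pos [0.4865 0.0034 0.2588] d [ 0.05 -0.34 -0.02] rz 0.001 yaw 0.001 F [-0.7 -0.  -2.3] w 0.0237
tray 0.057218689999999975 -0.030998470000000014
tray -0.03042794999999997 -0.03782391
tray 0.013852710000000032 0.010720179999999965
```

Call:
arm_command(
  deltas=[
    {"claw":0,"dx":0,"dy":0,"dz":0,"rx":0,"ry":0,"rz":0},
    {"claw":0,"dx":0,"dy":0,"dz":0,"rx":0,"ry":0,"rz":0},
    {"claw":0,"dx":0,"dy":0,"dz":-1,"rx":0,"ry":0,"rz":0},
    {"claw":0,"dx":0,"dy":0,"dz":-4,"rx":0,"ry":0,"rz":0},
    {"claw":0,"dx":0,"dy":0,"dz":-9,"rx":0,"ry":0,"rz":0},
  ],
  grip_force=30,
)

```text
time_s: 8.05
ee_pos: [0.4863, 0.0032, 0.3491]
eef_rot: [-0.0, 1.0, 0.0, -0.002]
force: [0.4, 0.3, -0.4]
gripper_width: 0.0702
grasp_force: 0.0
```

Call:
arm_command(
  deltas=[
    {"claw":0,"dx":0,"dy":0,"dz":-4,"rx":0,"ry":0,"rz":0},
    {"claw":0,"dx":-4.5,"dy":-1.7,"dz":-4.5,"rx":0,"ry":0,"rz":0},
    {"claw":0,"dx":-9,"dy":-3.4,"dz":-4.5,"rx":0,"ry":0,"rz":0},
    {"claw":0,"dx":-13.5,"dy":-5.1,"dz":-4.5,"rx":0,"ry":0,"rz":0},
    {"claw":0,"dx":-17.8,"dy":-6.7,"dz":-4.5,"rx":0,"ry":0,"rz":0},
  ],
)

```text
time_s: 8.68
ee_pos: [0.6661, -0.0644, 0.3952]
eef_rot: [-0.0, 1.0, -0.0, 0.001]
force: [0.3, 0.6, 0.5]
gripper_width: 0.0941
grasp_force: 0.0
```

```bash
python3 - <<'E'
from h import *
go(.665,-.0635,.305,.0)
E
```

```text
t 8.68 pos [ 0.6661 -0.0644  0.3952] d [0.13 0.09 9.02] rz 0.0 yaw 0.0 F [0.3 0.6 0.5] w 0.0941
```

Call:
arm_command(
  deltas=[
    {"claw":0,"dx":0.1,"dy":0,"dz":4.5,"rx":0,"ry":0,"rz":0},
    {"claw":0,"dx":0.1,"dy":0,"dz":8,"rx":0,"ry":0,"rz":0},
    {"claw":0,"dx":0.1,"dy":0,"dz":9,"rx":0,"ry":0,"rz":0},
    {"claw":0.7,"dx":0.1,"dy":0,"dz":9,"rx":0,"ry":0,"rz":0},
    {"claw":0.95,"dx":0.1,"dy":0,"dz":9,"rx":0,"ry":0,"rz":0},
  ],
)

```text
time_s: 9.3
ee_pos: [0.6642, -0.064, 0.307]
eef_rot: [-0.0, 1.0, -0.0, 0.002]
force: [0.6, -0.7, -0.3]
gripper_width: 0.0775
grasp_force: 0.0
```

Call:
arm_command(
  deltas=[
    {"claw":0.95,"dx":0,"dy":0,"dz":0,"rx":0,"ry":0,"rz":0},
    {"claw":0.95,"dx":0,"dy":0,"dz":0,"rx":0,"ry":0,"rz":0},
    {"claw":0.95,"dx":0,"dy":0,"dz":0,"rx":0,"ry":0,"rz":0},
    {"claw":0.95,"dx":0,"dy":0,"dz":0,"rx":0,"ry":0,"rz":0},
    {"claw":0.95,"dx":0,"dy":0,"dz":0,"rx":0,"ry":0,"rz":0},
  ],
)

```text
time_s: 9.93
ee_pos: [0.6637, -0.064, 0.3041]
eef_rot: [-0.0, 1.0, 0.0, -0.0]
force: [0.5, -0.2, 1.0]
gripper_width: 0.0272
grasp_force: 0.0
```

Call:
arm_command(
  deltas=[
    {"claw":0.95,"dx":0,"dy":0,"dz":0,"rx":0,"ry":0,"rz":0},
    {"claw":0.95,"dx":0,"dy":0,"dz":0,"rx":0,"ry":0,"rz":0},
  ],
)

```text
time_s: 10.18
ee_pos: [0.6637, -0.0643, 0.3041]
eef_rot: [-0.0, 1.0, -0.001, -0.0]
force: [-0.4, -1.7, -0.2]
gripper_width: 0.0116
grasp_force: 30.0
```

Call:
arm_command(
  deltas=[
    {"claw":0.95,"dx":0,"dy":0,"dz":-1,"rx":0,"ry":0,"rz":0},
    {"claw":0.95,"dx":0,"dy":0,"dz":-2.5,"rx":0,"ry":0,"rz":0},
    {"claw":0.95,"dx":0,"dy":0,"dz":-6,"rx":0,"ry":0,"rz":0},
    {"claw":0.95,"dx":0,"dy":0,"dz":-11,"rx":0,"ry":0,"rz":0},
    {"claw":0.95,"dx":0,"dy":0,"dz":-16,"rx":0,"ry":0,"rz":0},
  ],
)

```text
time_s: 10.8
ee_pos: [0.6632, -0.0636, 0.4673]
eef_rot: [-0.0, 1.0, 0.0, 0.001]
force: [0.6, -0.1, -0.6]
gripper_width: 0.0111
grasp_force: 30.0
```

Call:
arm_command(
  deltas=[
    {"claw":0.95,"dx":3.9,"dy":-5,"dz":0,"rx":0,"ry":0,"rz":0},
    {"claw":0.95,"dx":7.8,"dy":-10,"dz":0,"rx":0,"ry":0,"rz":0},
    {"claw":0.95,"dx":11.7,"dy":-15,"dz":0,"rx":0,"ry":0,"rz":0},
    {"claw":0.95,"dx":15.5,"dy":-19.5,"dz":0,"rx":0,"ry":0,"rz":0},
    {"claw":0.95,"dx":15.5,"dy":-21.7,"dz":0,"rx":0,"ry":0,"rz":0},
  ],
)

```text
time_s: 11.42
ee_pos: [0.5064, -0.2827, 0.4668]
eef_rot: [0.002, 1.0, -0.001, 0.001]
force: [-0.4, 0.4, 0.3]
gripper_width: 0.0116
grasp_force: 30.0
```

```bash
python3 - <<'E'
from h import *
go(.5085,-.281,.46,.0)
for n in("scene","top"):
    cv2.imwrite(f"pics/p5{n}.png",env.grab_frame(n)[:,:,::-1])
s=env.state()['ee_pos'];print(proj("scene",[s[0],s[1],s[2]-.298]),proj("scene",[.5097,-.2805,.135]),proj("scene",[s[0],s[1],s[2]-.20]))
a=cv2.imread("pics/p5scene.png");b=cv2.imread("pics/p5top.png")
A=cv2.resize(a[80:200,215:315],None,fx=4.5,fy=4.5,interpolation=cv2.INTER_CUBIC)
B=cv2.resize(b[150:250,370:440],None,fx=4.5,fy=4.5,interpolation=cv2.INTER_CUBIC)
B=cv2.copyMakeBorder(B,0,A.shape[0]-B.shape[0],0,0,0);cv2.imwrite("pics/p5.png",np.hstack([A,B]))
E
```

```text
t 11.43 pos [ 0.5064 -0.2827  0.4668] d [-0.21  0.17  0.68] rz -0.003 yaw -0.003 F [-0.4  0.4  0.3] w 0.0116
[266.6 136. ] [267.3 146.6] [264.2 102.9]
```

View pics/p5.png

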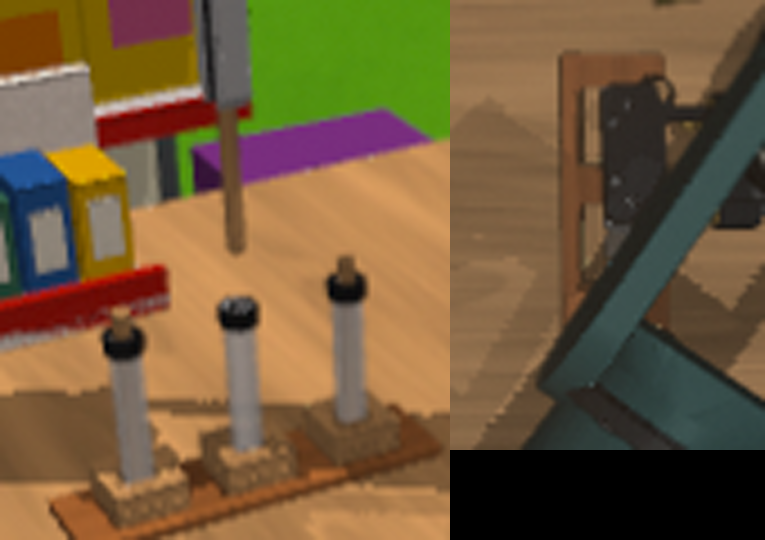

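The picture shows the rod hanging upright from the fingers, its tip at crop (235,252), just above the empty middle tube's mouth at crop (239,303). The outer tubes show their rod tips. I'll fine-align and lower.

Call:
arm_command(
  deltas=[
    {"claw":0.95,"dx":-0.2,"dy":0.1,"dz":0,"rx":0,"ry":0,"rz":0},
    {"claw":0.95,"dx":-0.2,"dy":0.1,"dz":1.5,"rx":0,"ry":0,"rz":0},
    {"claw":0.95,"dx":-0.2,"dy":0.1,"dz":2.5,"rx":0,"ry":0,"rz":0},
    {"claw":0.95,"dx":-0.2,"dy":0.1,"dz":2.5,"rx":0,"ry":0,"rz":0},
  ],
)

```text
time_s: 12.02
ee_pos: [0.5111, -0.2793, 0.4369]
eef_rot: [-0.001, 1.0, 0.001, -0.002]
force: [-0.6, 0.4, -0.1]
gripper_width: 0.0111
grasp_force: 30.0
```

```bash
python3 - <<'E'
from h import *
go(.5085,-.2815,.44,.0)
f=env.grab_frame("scene")[:,:,::-1];cv2.imwrite("pics/p6.png",f)
s=env.state()['ee_pos'];print(proj("scene",[s[0],s[1],s[2]-.298]),proj("scene",[.5097,-.2805,.135]))
g=f[125:160,255:282].astype(int)
for v in range(0,35,1): 
    r=g[v]; print(125+v,' '.join('%3d'%x for x in r.sum(1)//3))
E
```

```text
t 12.03 pos [ 0.5111 -0.2793  0.4369] d [ 0.26 -0.22 -0.31] rz 0.002 yaw 0.002 F [-0.6  0.4 -0.1] w 0.0111
[266.9 145.3] [267.3 146.6]
125 145 144 143 139 139 139 140 141 135  97  73  73  75 105 144 143 141 140 136 134 133 133 132 134 135 137 138
126 144 144 146 142 139 137 139 139 133  96  72  74  75 107 145 144 142 141 140 138 135 134 134 134 134 136 137
127 143 144 144 144 142 140 138 138 131  93  72  73  75 103 144 144 143 143 142 141 138 135 134 134 135 135 136
128 141 142 143 144 144 143 140 138 131  98  72  74  73  96 142 143 143 143 142 142 141 139 136 135 135 135 136
129 141 142 141 142 144 144 144 140 134 107  70  74  74  96 139 140 142 141 142 141 141 141 140 137 136 135 137
130 142 141 141 142 143 143 144 144 137 107  72  75  74  93 131 138 140 140 140 140 140 141 141 141 139 136 135
131 144 142 141 141 142 143 143 144 141 119  71  74  74  90 119 134 135 137 138 138 138 139 140 141 141 139 137
132 149 145 143 141 142 143 143 144 143 132  71  75  75  90 120 133 133 133 134 136 135 137 137 139 139 141 139
133 150 149 147 144 142 142 142 143 143 132  72  75  75  88 116 134 1
[... 2254 characters left out ...]
 153 151 150 150 149 146 142
154 140 142 145 146 148 147 146 148 145 133 118 114 115 109 117 125 131 145 151 154 155 153 151 150 152 149 146
155 140 141 142 145 145 147 147 147 145 131 120 129 134 134 129 127 133 143 150 151 153 155 153 151 150 150 150
156 140 140 141 142 144 146 146 146 146 136 122 128 134 133 129 126 132 142 151 150 150 153 155 154 152 151 151
157 138 139 140 140 142 144 145 146 147 141 124 127 133 134 129 126 128 142 152 151 150 150 153 155 154 153 152
158 137 138 139 140 139 141 143 145 146 141 122 126 132 134 130 126 129 141 151 152 152 150 151 153 155 155 153
159 136 136 139 140 140 139 141 142 144 141 124 126 133 134 131 127 130 140 150 151 151 152 151 150 152 154 154
```

Call:
arm_command(
  deltas=[
    {"claw":0.95,"dx":0.2,"dy":-0.2,"dz":0,"rx":0,"ry":0,"rz":0},
    {"claw":0.95,"dx":0.2,"dy":-0.2,"dz":0,"rx":0,"ry":0,"rz":0},
    {"claw":0.95,"dx":0.2,"dy":-0.2,"dz":0,"rx":0,"ry":0,"rz":0},
    {"claw":0.95,"dx":0.2,"dy":-0.2,"dz":0,"rx":0,"ry":0,"rz":0},
  ],
)

```text
time_s: 12.58
ee_pos: [0.5087, -0.2821, 0.4394]
eef_rot: [-0.0, 1.0, -0.0, 0.0]
force: [0.7, -0.2, 0.2]
gripper_width: 0.0107
grasp_force: 30.0
```

Call:
arm_command(
  deltas=[
    {"claw":0.95,"dx":0,"dy":0,"dz":0.6,"rx":0,"ry":0,"rz":0},
    {"claw":0.95,"dx":0,"dy":0,"dz":1.2,"rx":0,"ry":0,"rz":0},
    {"claw":0.95,"dx":0,"dy":0,"dz":1.8,"rx":0,"ry":0,"rz":0},
    {"claw":0.95,"dx":0,"dy":0,"dz":2.4,"rx":0,"ry":0,"rz":0},
    {"claw":0.95,"dx":0,"dy":0,"dz":3,"rx":0,"ry":0,"rz":0},
  ],
)

```text
time_s: 13.2
ee_pos: [0.5089, -0.2816, 0.4103]
eef_rot: [-0.0, 1.0, -0.0, 0.001]
force: [0.6, 2.7, 6.2]
gripper_width: 0.0114
grasp_force: 30.0
```

Call:
arm_command(
  deltas=[
    {"claw":0.95,"dx":0,"dy":0.05,"dz":0.8,"rx":0,"ry":0,"rz":0},
    {"claw":0.95,"dx":0,"dy":0.05,"dz":1.6,"rx":0,"ry":0,"rz":0},
    {"claw":0.95,"dx":0,"dy":0.05,"dz":2.4,"rx":0,"ry":0,"rz":0},
    {"claw":0.95,"dx":0,"dy":0.05,"dz":3.2,"rx":0,"ry":0,"rz":0},
    {"claw":0.95,"dx":0,"dy":0.05,"dz":4,"rx":0,"ry":0,"rz":0},
  ],
)

```text
time_s: 13.82
ee_pos: [0.509, -0.2812, 0.3704]
eef_rot: [-0.0, 1.0, -0.0, 0.001]
force: [0.6, 1.5, 6.1]
gripper_width: 0.0113
grasp_force: 30.0
```

```bash
python3 - <<'E'
from h import *
go(.5085,-.2815,.338,.0)
f=env.grab_frame("scene").astype(int);g=f[125:200,256:280]
print("red-blue")
for v in range(0,70,2): print(125+v,' '.join('%4d'%x for x in (g[v,:,0]-g[v,:,2])))
E
```

```text
t 13.82 pos [ 0.509  -0.2812  0.3704] d [ 0.06 -0.03  3.24] rz 0.001 yaw 0.001 F [0.6 1.5 6.1] w 0.0113
red-blue
125  113  113  109  106   81    4    4    2    3    3    5    5    4    5    4   24   89  106  105  103  104  104  104  105
127  113  114  113  113   95    4    4    0    3    3    5    5    5    4    4   23   84  112  111  108  106  106  105  106
129  112  113  113  113  102   27    4    1    1    4    5    6    5    5    4   17   70  112  112  111  111  109  106  105
131  112  111  111  112  101   37    3    2    1    3    5    4    5    4    5   17   68  108  107  107  108  109  111  110
133  117  114  114  112  113   98   26    2    2    3    4    4    5    3    3   10   47  102  103  105  104  104  106  107
135  117  118  120  118  115  108   78   48   41    3    4    4    3    3    8   41   85  106  102  100  101  101  101  103
137  119  117  117  120  120  119  118  114  100   36   25   32   41   71  112  110  105  105  108  109  108  106  106  107
139  117  120  119  118  119  120  120  119  110   68   55   54   59   86  112  112  111  110  106  106  107  109  108 
[... 2652 characters left out ...]
   53   50   52   55   56   56   56   59   67   68   65   59   58   60   58   56
185   54   53   54   54   56   52   47   51   50   52   58   56   57   58   63   73   63   71   71   57   57   58   58   57
187   55   55   59   60   57   57   56   53   51   53   59   56   56   59   61   63   63   68   74   79   89   88   86   87
189   60   51   58   56   57   55   55   55   56   56   60   52   61   88   92  102  112  115  115  110  100  101   98   86
191   55   55   56   57   56   64   89   90   96  112  113  115  113  101   99  100   89   78   75   76   76   74   85   82
193   86   89   95  113  114  113  105  100   99   91   69   71   75   70   74   82   81   86   89   96   95   96   97  100
```

Call:
arm_command(
  deltas=[
    {"claw":0.95,"dx":0,"dy":0,"dz":0.8,"rx":0,"ry":0,"rz":0},
    {"claw":0.95,"dx":0,"dy":0,"dz":1.6,"rx":0,"ry":0,"rz":0},
    {"claw":0.95,"dx":0,"dy":0,"dz":2.4,"rx":0,"ry":0,"rz":0},
    {"claw":0.95,"dx":0,"dy":0,"dz":3.2,"rx":0,"ry":0,"rz":0},
    {"claw":0.95,"dx":0,"dy":0,"dz":3.2,"rx":0,"ry":0,"rz":0},
  ],
)

```text
time_s: 14.5
ee_pos: [0.5091, -0.2814, 0.3365]
eef_rot: [-0.0, 1.0, 0.0, 0.0]
force: [2.7, -0.4, -0.5]
gripper_width: 0.0115
grasp_force: 30.0
```

Call:
arm_command(
  deltas=[
    {"claw":0.65,"dx":0,"dy":0,"dz":0,"rx":0,"ry":0,"rz":0},
    {"claw":0.65,"dx":0,"dy":0,"dz":0,"rx":0,"ry":0,"rz":0},
    {"claw":0.65,"dx":0,"dy":0,"dz":0,"rx":0,"ry":0,"rz":0},
    {"claw":0.65,"dx":0,"dy":0,"dz":-3,"rx":0,"ry":0,"rz":0},
    {"claw":0.65,"dx":0,"dy":0,"dz":-7,"rx":0,"ry":0,"rz":0},
  ],
)

```text
time_s: 15.12
ee_pos: [0.5085, -0.2816, 0.4063]
eef_rot: [0.0, 1.0, 0.001, -0.002]
force: [0.3, -0.2, 1.0]
gripper_width: 0.033
grasp_force: 0.0
```

Call:
arm_command(
  deltas=[
    {"claw":1,"dx":0,"dy":0,"dz":0,"rx":0,"ry":0,"rz":0},
    {"claw":1,"dx":0,"dy":0,"dz":0,"rx":0,"ry":0,"rz":0},
    {"claw":1,"dx":0,"dy":0,"dz":0,"rx":0,"ry":0,"rz":0},
    {"claw":1,"dx":0,"dy":0,"dz":0,"rx":0,"ry":0,"rz":0},
    {"claw":1,"dx":0,"dy":0,"dz":0,"rx":0,"ry":0,"rz":0},
  ],
)

```text
time_s: 15.75
ee_pos: [0.5088, -0.2815, 0.4063]
eef_rot: [-0.0, 1.0, 0.0, -0.001]
force: [0.2, -0.0, -0.7]
gripper_width: 0.0003
grasp_force: 0.0
```

```bash
python3 - <<'E'
from h import *
go(.51,-.281,.38,.0)
f=env.grab_frame("scene").astype(int);g=f[115:160,256:280]
for v in range(0,42,2): print(115+v,' '.join('%4d'%x for x in (g[v,:,0]-g[v,:,2])))
print(proj("scene",[.5097,-.2805,.17]),proj("scene",[.5097,-.2805,.15]))
E
```

```text
t 15.75 pos [ 0.5088 -0.2815  0.4063] d [-0.12  0.05  2.63] rz 0.0 yaw 0.0 F [ 0.2 -0.  -0.7] w 0.0003
115   60   33   -1   -2   -2    4    3    4    4    6    7    5    4    4    1   -5   -5   -5   -6   -5   -6   -5   -5   -5
117   69   51   -1   -2   -1    3    4    5    4    5    4    5    3    4    3   -4   -5   -5   -5   -4   -5   -5   -5   -6
119   68   51   -1   -2   -1    1    4    5    4    5    5    5    4    4    2   -1    7   16   21   40   48   73   76   96
121   66   52    8   -2   -1    1    4    5    3    4    5    5    3    3   18   70  103  105  105  106  106  107  108  109
123   76   82   74   80   84   93   71    3    3    4    6   18   29   39   77  103  102  103  104  104  105  107  105  107
125  112  112  109  109  108  109  110  106   82   90  114  113  113  113  111  111  109  106  104  104  104  104  103  105
127  113  113  113  113  110  108  108  108  109  111  112  112  114  114  113  112  111  110  110  108  105  105  105  105
129  112  113  113  113  113  112  109  108  107  106  107  107  109  109  111  111  113  112  112  110  110  108  105  103
131  
[... 934 characters left out ...]
70   96  106  113  112  110  112  113  113  114  113
147  118  116  114  114  116  117  113   84   14    9   54   56   56   47   11   24   83  114  115  112  110  110  111  113
149  114  114  116  114  113  114  107   52    1    3   11   17   12    3    0   12   67  119  117  115  112  111  111  111
151  116  116  114  115  116  117  109   80   -2    0    1    0    0    0    2   14   67  119  119  119  118  116  113  111
153  113  114  114  114  113  115  117  111   68   21   10   10   10   12   17   50  103  119  121  118  118  118  117  116
155  109  110  112  114  115  114  115  111   83   32   19   22   23   22   23   49   98  117  117  120  121  118  118  119
[266.5 135.5] [266.9 141.9]
```

Call:
arm_command(
  deltas=[
    {"claw":1,"dx":0,"dy":0,"dz":1.5,"rx":0,"ry":0,"rz":0},
    {"claw":1,"dx":0,"dy":0,"dz":3,"rx":0,"ry":0,"rz":0},
    {"claw":1,"dx":0,"dy":0,"dz":3.8,"rx":0,"ry":0,"rz":0},
    {"claw":1,"dx":0,"dy":0,"dz":4.4,"rx":0,"ry":0,"rz":0},
    {"claw":1,"dx":0,"dy":0,"dz":4.9,"rx":0,"ry":0,"rz":0},
  ],
)

```text
time_s: 16.42
ee_pos: [0.509, -0.2814, 0.3599]
eef_rot: [-0.0, 1.0, -0.001, 0.001]
force: [-0.8, 1.5, 6.6]
gripper_width: 0.0002
grasp_force: 3.4
```

Call:
arm_command(
  deltas=[
    {"claw":1,"dx":0,"dy":0,"dz":0.3,"rx":0,"ry":0,"rz":0},
    {"claw":1,"dx":0,"dy":0,"dz":0.5,"rx":0,"ry":0,"rz":0},
    {"claw":1,"dx":0,"dy":0,"dz":0.7,"rx":0,"ry":0,"rz":0},
    {"claw":1,"dx":0,"dy":0,"dz":0.8,"rx":0,"ry":0,"rz":0},
  ],
)

```text
time_s: 16.92
ee_pos: [0.509, -0.2813, 0.3521]
eef_rot: [-0.0, 1.0, -0.0, 0.001]
force: [-1.0, 1.3, 5.6]
gripper_width: 0.0005
grasp_force: 3.1
```

Call:
arm_command(
  deltas=[
    {"claw":1,"dx":0,"dy":0,"dz":0.1,"rx":0,"ry":0,"rz":0},
    {"claw":1,"dx":0,"dy":0,"dz":0.2,"rx":0,"ry":0,"rz":0},
    {"claw":1,"dx":0,"dy":0,"dz":0.3,"rx":0,"ry":0,"rz":0},
    {"claw":1,"dx":0,"dy":0,"dz":0.3,"rx":0,"ry":0,"rz":0},
  ],
)

```text
time_s: 17.42
ee_pos: [0.509, -0.2813, 0.3493]
eef_rot: [-0.0, 1.0, -0.0, 0.001]
force: [-0.7, 1.9, 6.4]
gripper_width: 0.0005
grasp_force: 3.3
```

Call:
arm_command(
  deltas=[
    {"claw":1,"dx":0,"dy":0,"dz":0.05,"rx":0,"ry":0,"rz":0},
    {"claw":1,"dx":0,"dy":0,"dz":0.1,"rx":0,"ry":0,"rz":0},
    {"claw":1,"dx":0,"dy":0,"dz":0.1,"rx":0,"ry":0,"rz":0},
  ],
)

```text
time_s: 17.8
ee_pos: [0.5089, -0.2812, 0.3492]
eef_rot: [-0.0, 1.0, -0.001, 0.002]
force: [-1.9, 1.8, 9.2]
gripper_width: 0.0005
grasp_force: 4.6
```

Call:
arm_command(
  deltas=[
    {"claw":1,"dx":0,"dy":0,"dz":0.05,"rx":0,"ry":0,"rz":0},
    {"claw":1,"dx":0,"dy":0,"dz":0.1,"rx":0,"ry":0,"rz":0},
    {"claw":1,"dx":0,"dy":0,"dz":0.1,"rx":0,"ry":0,"rz":0},
  ],
)

```text
time_s: 18.18
ee_pos: [0.5089, -0.2812, 0.3491]
eef_rot: [-0.0, 1.0, -0.001, 0.002]
force: [-2.9, 2.9, 11.6]
gripper_width: 0.0005
grasp_force: 5.9
```

The height has stopped at 0.349 m while the force rises, so the rod is on the floor of the tube. Retreating and checking.

Call:
arm_command(
  deltas=[
    {"claw":1,"dx":0,"dy":0,"dz":-2,"rx":0,"ry":0,"rz":0},
    {"claw":1,"dx":0,"dy":0,"dz":-6,"rx":0,"ry":0,"rz":0},
    {"claw":1,"dx":0,"dy":0,"dz":-11,"rx":0,"ry":0,"rz":0},
    {"claw":1,"dx":0,"dy":0,"dz":-11,"rx":0,"ry":0,"rz":0},
    {"claw":1,"dx":0,"dy":0,"dz":-11,"rx":0,"ry":0,"rz":0},
  ],
)

```text
time_s: 18.8
ee_pos: [0.5088, -0.2815, 0.4544]
eef_rot: [-0.0, 1.0, 0.0, -0.0]
force: [0.3, 0.9, -0.6]
gripper_width: 0.0009
grasp_force: 0.0
```

```bash
python3 - <<'E'
from h import *
go(.51,-.281,.38,.0)
f=env.grab_frame("scene").astype(int);g=f[136:156,256:280]
for v in range(0,16): print(136+v,' '.join('%4d'%x for x in (g[v,:,0]-g[v,:,2])))
# brush pose: brown-red mask area around its place and hubs check by tray-mask
h=cv2.cvtColor(f.astype(np.uint8),cv2.COLOR_RGB2HSV)
# neighbours' rod tips: first row of narrow low R-B above grommets
for c in(243,292):
    print(c,[(r,int(f[r,c-6:c+8].min(axis=0)[0]),int((f[r,c-6:c+8,0]-f[r,c-6:c+8,2]).min())) for r in range(136,160,2)])
print([proj("scene",[.487,.003,.082]),proj("scene",[.487+.1,.003,.0]),proj("scene",[.487-.1,.003,.0])])
E
```

```text
t 18.8 pos [ 0.5088 -0.2815  0.4544] d [-0.13  0.05  7.44] rz 0.0 yaw 0.0 F [ 0.3  0.9 -0.6] w 0.0009
136  116  116  118  119  117  115  113  111  110  112  110  111  111  111  109  107  106  106  105  101  103  103  102  101
137  118  117  117  119  119  118  116  112  111  110  110  111  111  111  110  109  104  104  108  106  107  105  104  106
138  118  118  117  117  119  119  118  116  113  110  109  111  111  110  110  110  108  107  105  107  107  107  108  108
139  117  118  119  116  119  119  120  119  116  114  110  111  110  112  111  110  110  110  106  105  106  108  108  108
140  115  116  120  119  120  119  118  120  119  117  113  111  110  111  111  111  111  111  110  107  105  107  107  108
141  114  115  117  119  122  119  118  119  119  118  112  110  110  110  111  111  111  112  112  112  108  107  107  108
142  114  113  115  118  120  120  119  119  119  111  103  101   95  108  110  111  111  111  111  112  111  109  108  106
143  117  116  114  116  116  119  120  120  115   88   82   76   65   99  111  109  111  111  111  111  112  112  111  106
144  1
[... 739 characters left out ...]
50  114  113  115  115  114  113  105   52    0    1    1    1    1    2    1   13   65  118  118  118  115  114  111  109
151  115  115  114  114  115  115  109   80   -1    1   -1    0    1    0    0   12   67  119  118  118  118  115  113  110
243 [(136, 135, 23), (138, 133, 98), (140, 131, 125), (142, 109, 102), (144, 108, 101), (146, 108, 49), (148, 115, 57), (150, 104, 63), (152, 91, 48), (154, 17, 1), (156, 13, 0), (158, 14, -1)]
292 [(136, 166, 93), (138, 96, 53), (140, 88, 49), (142, 20, 0), (144, 11, -1), (146, 12, 0), (148, 103, 14), (150, 115, 17), (152, 115, 17), (154, 116, 18), (156, 117, 17), (158, 116, 19)]
[array([326.6, 208. ]), array([292.2, 247. ]), array([357.3, 221.7])]
```

```bash
python3 -c "
from station import env
print(env.hand_in())"
```

```text
the job is handed in; nothing more can be done
None
```

I handed the job in at about 19 s of the 64 s limit; the hand-in gave no verdict. The three hubs measured inside the tray, and the brush was set down flat and released clear of it, though I did not look at it again afterwards. The rod was pushed until it stopped on the floor of the empty middle tube, and its top then showed at the fully-home height.

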